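# Load the nozzle carrier and unlatch it from its dock

### The job

Stand the loose metal piping nozzle with the star-cut tip (the largest of the metal ones), wide end down, in the empty dished seat of the nozzle carrier and let go of it. Then pinch the carrier's two opposed side catches together with the fingers and lift the carrier straight out of its dock, and finish holding it by the catches, level and still, about 10 cm above where it sat, with both nozzles standing in their seats. Leave the white nozzle and the small plain metal one where they stand on the table; the job ends holding, so do not put the carrier down or let go.

Things in the scene. Friction and masses are not known exactly. Their poses are not given: they have to be found in the camera images.
- dock: Fixed aluminium dock: base 122 x 204 x 12 mm, long side along its y; origin at the centre of its underside, on the table, z up. Guide rails reach 22 mm above the table. Midway along each long side is a keeper, 40 mm long (y), from 32 to 52 mm off the centre in x, top 53 mm above the table; its lip overhangs a catch's nose and holds the carrier down until that catch is pinched.
- carrier: White plastic carrier, loose but latched in the dock, 0.25 to 0.4 kg: plate 56 x 172 x 8 mm (long in y), hub 30 x 40 mm in the middle, 70 mm tall, a dished seat at y = -58 mm (empty) and +58 mm (full). Origin: centre of its underside, 12 mm above the table when docked (2 mm play), axes parallel to the dock's. Lifted 31 mm, the catch noses have cleared the keepers.
- carrier_grip (a point): Point midway between the two catch pads at the height of their centres, 71 mm above the carrier's underside (83 mm above the table when docked), axes as the carrier's. Pinch the pads here from above, closing along the carrier's x.
- catch_front (a joint): Grey sliding catch on the carrier's -x side, towards the robot: 0 = sprung out, latched; grows as it is pinched in, stop at 0.009 m, clear of the keeper from about 0.005 m. Spring 2.3 N at 0, 6.3 N at the stop.
- catch_back (a joint): The same catch on the carrier's +x side, away from the robot; the same values.
- catch_front_pad (a point): Centre of the outer face of the front catch's ribbed pad, 30 mm wide (y), 26 mm tall (58 to 84 mm above the carrier's underside). The pads' outer faces are 60 mm apart when out (x = -30 and +30 mm of the carrier), 42 mm when fully pinched. The keepers' tops lie 17 mm below the pads' lower edges.
- catch_back_pad (a point): The same for the back catch's pad, on the +x side.
- empty_seat (a point): Centre of the empty seat's floor, at y = -58 mm of the carrier: a round dish, inner diameter 47 mm, outer 53 mm, rim 4 mm above its floor, on a narrower stalk; floor 22 mm above the carrier's underside (34 mm above the table when docked). Axes as the carrier's. Catches and keepers begin 38 mm away along y: fingers that close along the carrier's x stay clear of them.
- full_seat (a point): Centre of the other seat's floor, an equal dish at y = +58 mm of the carrier; the smaller nozzle stands in it from the start.
- star_nozzle_mid (a point): The loose nozzle: grey metal cone with a star-cut tip, 39 mm wide at its foot, about 28 mm half-way up, 50 mm tall, 25 g; it stands on the table tip up, right of the dock, its place swapped at random with two other nozzles'. The point is half-way up its axis (25 mm above its foot), z up the axis.
- loaded_nozzle_mid (a point): The smaller nozzle, 36 mm wide, 46 mm tall, 19 g, already standing in the full seat; point half-way up its axis (23 mm above its foot).
- white_nozzle_mid (a point): Bystander: stout white plastic nozzle, round tip over a wide collar, 48 mm across, 52 mm tall, on the table; point half-way up its axis.
- small_nozzle_mid (a point): Bystander: small grey metal nozzle with a plain round tip, 32 mm wide, 40 mm tall, on the table; point half-way up its axis.
There are look-alikes about, which are no part of the job. What is shaped like the part that bears star_nozzle_mid but blue is not meant.

How it is judged:
By the outcome, as a careful person would: the job done as asked, in the order asked, and still so for the second after the job is handed in, while the arm keeps its last pose, push and grip.
It also fails if it takes over 48 s, if anything falls off the work surface, if the arm or the gripper's body presses on something with over 40 N, if the wrist force passes 120 N, or if a joint passes its speed limit or range.

### The arm

A 6-joint arm with a two-finger parallel gripper is mounted at the origin on the work surface; the furniture and walls round the work are solid. World frame = base frame: x ahead of the robot, y to its left, z up, the work surface at z = 0. Lengths are in m, angles in rad, forces in N, time in s.
With the tool pointing down it reaches from about 0.375 to 0.9 m from the base axis. Payload 3.1 kg.
Tool frame: the origin (TCP) lies at the very end of the fingers, on their centre line; the grasp point (between the pads) lies 19 mm behind it (manip.hold_point_z is the distance from the TCP to the grasp point, in m); y points along the fingers, z is the direction in which the jaws open and shut, and the axes are right-handed (so a half turn about y gives the same grasp; the last joint's range is limited). The gripper opens to 85 mm and grips with 20 to 120 N. Pads are 22 mm wide; open, the fingers measure 114 mm over their backs; the gripper's body (76 mm by 85 mm) begins 54 mm behind the grasp point. The pads swing forward as they close: fully open they stand 13 mm farther back than shut.
Start: joints at [-1.454, 0.527, 1.433, -0, 1.181, -0.178], TCP at [0.182, -0.598, 0.231] pointing down, gripper open.
Joint ranges: [-3.08, 3.08], [-0.75, 2.2], [0.22, 2.44], [-1.43, 4.57], [0, 2.65], [-2.85, 2.85]. Speed limits (rad/s): [2.79, 2.79, 3.14, 3.14, 3.14, 3.14].

### API

Orientations are given as a unit quaternion [x, y, z, w].
In Python, from station import manip, eyes, workorder gives the robot as it stands. The module is installed in compiled form; this text tells all that it offers.
- The arm moves only by the shell command python3 -m jog 'ROWS' [OPENING] [FORCE]. ROWS is JSON, a list of rows, each a list of 2 entries, a list of its own where there are three numbers: the shift along the tool's x, y, z in cm, then the turn about the tool's y in rad. A call has 1 to 20 rows; each row is the pose to reach, as a shift and turn from the pose commanded when the call began, along the tool's axes at that moment; what a row does not reach only later rows make up. A row lasts 1/12 s, in which the tool goes at most 41.7 mm and 7.16 degrees, less where a joint would pass 70% of its speed; a pose out of reach is approached as far as the arm can. A call with a gripper value outside its range is refused whole. OPENING is the finger opening in cm, from 0 to 8.54, set as the call begins (- or left out, the last holds). The fingers move at their own pace and stop on an object; FORCE is the grip in N (left out, the last holds). Time passes only in rows, so rows that repeat a pose let the fingers close. It gives the time, the measured TCP pose, the force and the opening at its end, in the units of the state.
- manip.sense(): the state, without advancing time (a new reading comes with each control period).
- eyes.snapshot(name): name is "side" or "top" or "wrist"; returns a dict with "frame" (400x640x3 uint8, red, green, blue), "vfov" (degrees; the focal length in pixels is half the picture's height over the tangent of half this angle, whatever the lens; pixels are square), "cx", "cy" (the principal point, pixels), "k1" (the pictures are not rectified: a ray, as slopes to the right and down, at radius r is drawn at 1 + k1 r^2 times it, then the intrinsics apply), "rvec" (rotation vector, rad) and "tvec" (3), from world to camera coordinates, as OpenCV has them. Camera axes: x right, y down, z forward; pixel columns grow to the right and rows downward; lengths in m; the calibration is good to about 2 mm. A picture is of the moment at which its call begins. There is no depth.
- workorder.sign_off(): hands the job in, once; it reports no verdict.
The state is a dict: "t": time; "q": joint angles; "qd": joint speeds; "tau": joint torques, N m; "tcp_pos": TCP position; "tool_rot": TCP orientation; "force": force on the tool from outside, world axes, zero at the start; "ft_torque": the same for the moment, N m; "finger_gap": opening from 0.0 (shut) to 1.0 (fully open).
Only numpy, scipy, OpenCV 4.12 (cv2) and the standard library are available. Lean on these libraries where they do the work, as an engineer would, in place of code of your own. Each camera call takes 0.05 s, during which the arm holds its last target. There are 200 camera calls.

## Working session

There is one attempt and no reset: what is moved stays moved. The work goes in short steps, Python scripts to look and compute and a shell command to move; the robot and the scene stay as the last step left them, time stands still between calls to the robot, and variables do not carry over. Pictures are saved under pics/ and viewed, about 8 in all and at most 12, crops included, and the job is handed in when it is done.

```bash
mkdir -p pics
cat > h.py <<'E'
import numpy as np, cv2
from scipy.spatial.transform import Rotation as R
from station import manip, eyes
def cam(s):
    f=200/np.tan(np.radians(s["vfov"])/2)
    return f,R.from_rotvec(np.array(s["rvec"])).as_matrix(),np.array(s["tvec"])
def ray(s,u,v):
    f,Rm,t=cam(s); d=np.array([(u-s["cx"])/f,(v-s["cy"])/f]); p=d.copy()
    for _ in range(20): p=d/(1+s["k1"]*(p@p))
    return -Rm.T@t, Rm.T@np.array([p[0],p[1],1])
def onz(s,u,v,z):
    o,d=ray(s,u,v); return o+d*(z-o[2])/d[2]
def proj(s,P):
    f,Rm,t=cam(s); c=Rm@np.array(P)+t; p=c[:2]/c[2]; p=p*(1+s["k1"]*(p@p))
    return np.array([s["cx"]+f*p[0],s["cy"]+f*p[1]])
def tri(s1,a,s2,b):
    o1,d1=ray(s1,*a);o2,d2=ray(s2,*b)
    k=np.linalg.lstsq(np.c_[d1,-d2],o2-o1,rcond=None)[0]
    p,q=o1+k[0]*d1,o2+k[1]*d2
    return (p+q)/2,np.linalg.norm(p-q)
def save(s,n): cv2.imwrite("pics/"+n,cv2.cvtColor(s["frame"],cv2.COLOR_RGB2BGR))
def totool(dw):
    r=R.from_quat(manip.sense()["tool_rot"]); return r.inv().apply(dw)
E
python3 - <<'E'
from h import *
import pickle
S={n:eyes.snapshot(n) for n in("top","side","wrist")}
pickle.dump(S,open("s0.pkl","wb"))
for n,s in S.items(): save(s,n+"0.png"); f,Rm,t=cam(s); print(n,s["vfov"],s["k1"],-Rm.T@t)
print(manip.sense(),manip.hold_point_z)
print(R.from_quat(manip.sense()["tool_rot"]).as_matrix().round(3))
E
```

```text
top 47.58692965178601 -0.07931907309985896 [ 0.38263777 -0.07960018  1.09297269]
side 44.88406680933154 0.015696206496404196 [0.27291586 0.75673256 0.44228616]
wrist 69.89690812591802 -0.030366954815787932 [ 0.24937287 -0.57746104  0.37373941]
{'t': 0.15, 'q': array([-1.45453433e+00,  5.28246416e-01,  1.43360336e+00,  8.33507286e-07,
        1.18140632e+00, -1.78508845e-01]), 'qd': array([ 4.25291533e-04, -2.44504969e-03, -3.15139931e-03,  2.79750543e-04,
        9.85770240e-05,  5.25079590e-04]), 'tau': array([ 3.07923592e-04, -4.42743981e+01, -1.78276151e+01, -2.37183467e-04,
        5.63249923e-03, -1.31215631e-05]), 'tcp_pos': array([ 0.1815341 , -0.59748462,  0.23056371]), 'tool_rot': array([-0.10382161,  0.70002822, -0.69885258,  0.10385876]), 'force': array([-0.10499735, -0.08511381, -0.55607112]), 'ft_torque': array([-0.00048617, -0.03193361, -0.05232098]), 'finger_gap': 1.0020291814985869} 0.0187
[[-0.957 -0.     0.291]
 [-0.291  0.002 -0.957]
 [-0.    -1.    -0.002]]
```

View pics/top0.png

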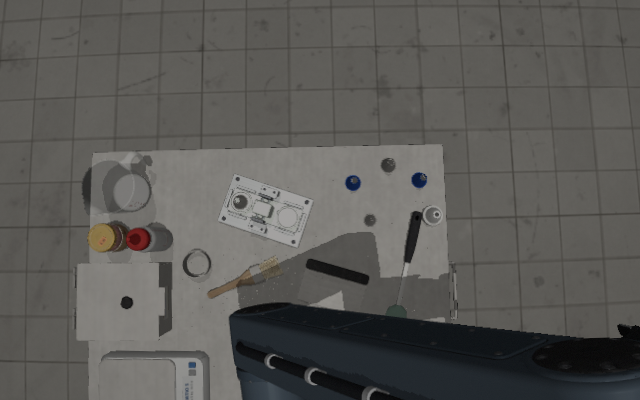

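View pics/side0.png

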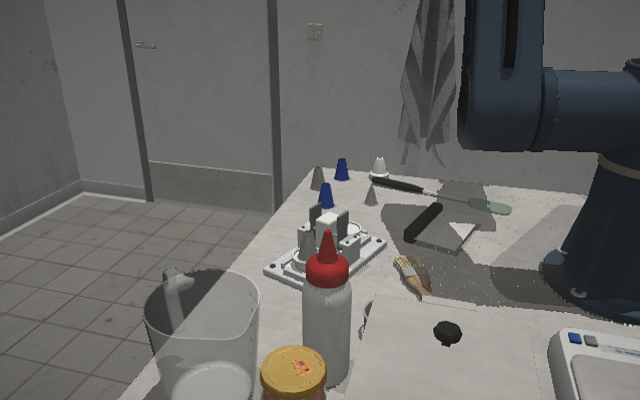

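Candidates seen from the top: grey (388,164), grey (370,220), white (432,215), blue (353,183) and (420,180). The grey one at (388,164) looks larger, so I'll check it in a crop together with the dock.

Run:
```python
from h import *
import pickle
S=pickle.load(open("s0.pkl","rb")); t=S["top"];s=S["side"]
a=cv2.resize(t["frame"][140:260,210:450],None,fx=3.3,fy=3.3,interpolation=cv2.INTER_CUBIC)
b=cv2.resize(s["frame"][150:215,300:400],None,fx=3,fy=3,interpolation=cv2.INTER_CUBIC)
c=np.zeros((600,792,3),np.uint8);c[:396,:792]=a[:396,:792];c[400:595,:300]=b
cv2.imwrite("pics/crop1.png",c[...,::-1])
for n,p in dict(g1=(388,164),g2=(370,220),w=(432,215),b1=(353,183),b2=(420,180)).items():
    P=onz(t,*p,.03);print(n,P.round(3),proj(s,P).round())
print(onz(t,266,211,.04))
```

```text
g1 [ 0.558 -0.238  0.03 ] [317. 176.]
g2 [ 0.426 -0.191  0.03 ] [370. 191.]
w [ 0.434 -0.337  0.03 ] [378. 167.]
b1 [ 0.514 -0.153  0.03 ] [326. 193.]
b2 [ 0.518 -0.313  0.03 ] [342. 167.]
[0.45226287 0.05163339 0.04      ]
```

View pics/crop1.png

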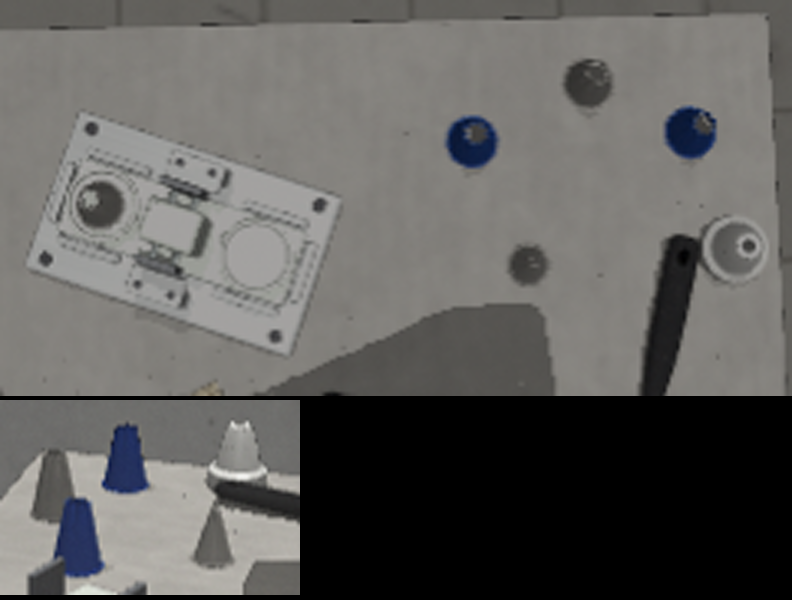

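Crop 1: the star nozzle is the big grey cone at (388,164), top view. The small plain one is at (370,220), the two blue look-alikes at (353,183) and (420,180), and the white one at (432,215). The dock's long side runs along the image tilt. The empty seat is the right-hand dish at crop (257,256).

Run:
```python
from h import *
import pickle
S=pickle.load(open("s0.pkl","rb")); t=S["top"]
px=lambda x,y:((x+.5)/3.3+210-.5,(y+.5)/3.3+140-.5)
# dock
H=[onz(t,*px(*p),.012)[:2] for p in((91,128),(320,205),(275,336),(46,259))]  # back-left, back-right, front-right, front-left
C=[onz(t,*px(*p),.012)[:2] for p in((82,112),(343,198),(293,355),(27,268))]
for Q in(H,C):
    Q=np.array(Q);c=Q.mean(0);yv=(Q[0]+Q[3]-Q[1]-Q[2])/2;xv=(Q[0]+Q[1]-Q[2]-Q[3])/2
    print("dock c",c.round(4),"len",np.linalg.norm(yv).round(4),np.linalg.norm(xv).round(4),"yaw",np.arctan2(-yv[0],yv[1]),np.arctan2(xv[1],xv[0]))
    print(" empty seat",c-.058*yv/np.linalg.norm(yv))
print("empty dish px",onz(t,*px(257,256),.038)," full",onz(t,*px(103,207),.038),"hub",onz(t,*px(172,222),.082))
# star nozzle: blob mask
g=cv2.cvtColor(t["frame"],cv2.COLOR_RGB2GRAY)
for n,(u,v) in dict(star=(388,164),small=(370,220)).items():
    w=cv2.resize(g[v-14:v+15,u-14:u+15],None,fx=8,fy=8,interpolation=cv2.INTER_CUBIC)
    th,m=cv2.threshold(w,0,255,cv2.THRESH_BINARY_INV+cv2.THRESH_OTSU)
    cs,_=cv2.findContours(m,cv2.RETR_EXTERNAL,cv2.CHAIN_APPROX_NONE)
    k=max(cs,key=cv2.contourArea)[:,0]
    P=np.array([onz(t,(a+.5)/8-.5+u-14,(b+.5)/8-.5+v-14,0)[:2] for a,b in k])
    A=np.c_[2*P,np.ones(len(P))];x=np.linalg.lstsq(A,(P**2).sum(1),rcond=None)[0]
    print(n,th,x[:2],"diam",2*np.sqrt(x[2]+x[0]**2+x[1]**2), P.min(0),P.max(0))
```

```text
dock c [0.4569 0.0576] len 0.1761 0.1001 yaw -0.34538461622074057 -0.34268789878625344
 empty seat [0.43731354 0.00302454]
dock c [0.4561 0.0554] len 0.2021 0.1194 yaw -0.33827662624320665 -0.3357621820973783
 empty seat [0.4368472  0.00064083]
empty dish px [0.43675451 0.00187936 0.038     ]  full [0.47389208 0.11060478 0.038     ] hub [0.45882354 0.0557759  0.082     ]
star 95.0 [ 0.56081858 -0.24151796] diam 0.03540700262937347 [ 0.54265136 -0.25941591] [ 0.57924257 -0.22324121]
small 101.0 [ 0.42771141 -0.19254175] diam 0.029319554388034904 [ 0.4125692  -0.20752917] [ 0.44246373 -0.17803566]
```

```bash
python3 -m jog '[[[-46.6,6,-23.1],-0.94],[[-46.6,6,-23.1],-0.94],[[-46.6,6,-23.1],-0.94],[[-46.6,6,-23.1],-0.94],[[-46.6,6,-23.1],-0.94],[[-46.6,6,-23.1],-0.94],[[-46.6,6,-23.1],-0.94],[[-46.6,6,-23.1],-0.94],[[-46.6,6,-23.1],-0.94],[[-46.6,6,-23.1],-0.94],[[-46.6,6,-23.1],-0.94],[[-46.6,6,-23.1],-0.94],[[-46.6,6,-23.1],-0.94],[[-46.6,9,-23.1],-0.94],[[-46.6,11,-23.1],-0.94],[[-46.6,11,-23.1],-0.94],[[-46.6,11,-23.1],-0.94],[[-46.6,11,-23.1],-0.94]]' 8.5 30
python3 - <<'E'
from h import *
import pickle
s=eyes.snapshot("wrist");pickle.dump(s,open("w1.pkl","wb"));save(s,"w1.png")
m=manip.sense();print(m["tcp_pos"],R.from_quat(m["tool_rot"]).as_matrix().round(3))
print(proj(s,[.5605,-.241,0]),proj(s,[.5605,-.241,.05]))
E
```

```text
t: 1.65
tcp_pos: [0.5608, -0.2422, 0.122]
tool_rot: [0.409, -0.576, 0.577, -0.409]
force: [0.3, -0.4, 0.0]
finger_gap: 0.997
[ 0.56106957 -0.24253971  0.12259292] [[-0.33   0.002  0.944]
 [-0.944 -0.001 -0.33 ]
 [ 0.001 -1.     0.002]]
[315.78640955 191.2061545 ] [315.68237896 207.25135213]
```

View pics/w1.png

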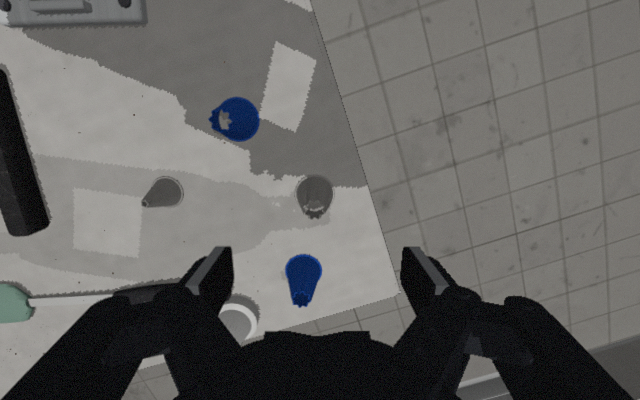

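Wrist view: the star tip is visible on the grey nozzle at (314,195), matching the projection of my estimate to within 2 px. I'll descend and grasp it.

```bash
python3 -m jog '[[[-0.1,3,-0.1],0],[[-0.1,6,-0.1],0],[[-0.1,8,-0.1],0],[[-0.1,9.5,-0.1],0],[[-0.1,10.5,-0.1],0],[[-0.1,11.3,-0.1],0],[[-0.1,11.3,-0.1],0]]' 8.5 30; python3 -m jog '[[[0,0,0],0],[[0,0,0],0],[[0,0,0],0],[[0,0,0],0],[[0,0,0],0],[[0,0,0],0],[[0,0,0],0],[[0,0,0],0],[[0,0,0],0],[[0,0,0],0],[[0,0,0],0],[[0,0,0],0]]' 0 30;  python3 -m jog '[[[0,-1,0],0],[[0,-3,0],0],[[0,-6,0],0],[[0,-9,0],0],[[0,-12,0],0],[[0,-12,0],0]]'
python3 - <<'E'
from h import *
import pickle
s=eyes.snapshot("wrist");pickle.dump(s,open("w2.pkl","wb"));save(s,"w2.png")
E
```

```text
t: 2.28
tcp_pos: [0.5596, -0.2406, 0.0079]
tool_rot: [-0.409, 0.577, -0.577, 0.409]
force: [-0.3, -0.0, 0.1]
finger_gap: 0.996
t: 3.28
tcp_pos: [0.5603, -0.2406, 0.0094]
tool_rot: [0.409, -0.576, 0.577, -0.41]
force: [-0.5, 0.8, 5.9]
finger_gap: 0.344
t: 3.78
tcp_pos: [0.5633, -0.2424, 0.1349]
tool_rot: [0.408, -0.572, 0.581, -0.411]
force: [1.8, 0.1, 0.3]
finger_gap: 0.342
```

View pics/w2.png

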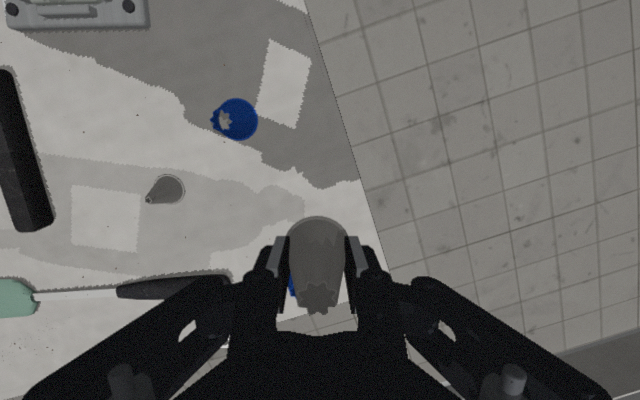

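The nozzle is held upright between the pads: foot top edge at (318,217), star tip at (317,297). I'll check tilt and offset, then work out the shift.

Run:
```python
from h import *
import pickle
s=pickle.load(open("w2.pkl","rb"));m=manip.sense()
p=m["tcp_pos"];r=R.from_quat(m["tool_rot"]).as_matrix();print(p,r.round(3))
for n,o in dict(foot=0.009,tip=-.041).items():
    c=p+r@[0,o,0];print(n,proj(s,c),[proj(s,c+.0195*(r@[a,0,b])).round() for a,b in((1,0),(-1,0),(0,1),(0,-1))])
f=.0195*(-r[:,0])  # foot edge far
print("rim",onz(s,318,217,p[2]-.009)-p, "tip",onz(s,317,297,p[2]+.041)-p)
for T in([.437,.0015,.130],): print("tool shift cm",totool(np.array(T)-p)*100)
print("yaw",np.arctan2(r[1,2],r[0,2]))
```

```text
[ 0.5619931  -0.24163696  0.13234916] [[-0.33   0.007  0.944]
 [-0.944 -0.005 -0.33 ]
 [ 0.002 -1.     0.008]]
foot [314.01730998 240.07333391] [array([314., 270.]), array([314., 209.]), array([347., 240.]), array([281., 240.])]
tip [313.43588254 289.57901264] [array([314., 328.]), array([313., 247.]), array([360., 289.]), array([267., 290.])]
rim [ 0.00701396  0.0127961  -0.009     ] tip [-7.50860218e-05 -3.76810769e-03  4.10000000e-02]
tool shift cm [-18.83619437   0.03650199 -19.81514996]
yaw -0.3358399936713796
```

```bash
python3 -m jog '[[[-1,0,-1],0],[[-2.5,0,-2.7],0],[[-4.5,0,-4.8],0],[[-6.5,0,-6.9],0],[[-8.5,0,-9],0],[[-10.5,0,-11.1],0],[[-12.5,0,-13.2],0],[[-14.5,0,-15.3],0],[[-16.3,0,-17.2],0],[[-17.6,0,-18.6],0],[[-18.4,0,-19.4],0],[[-18.8,0,-19.8],0],[[-18.8,0,-19.8],0],[[-18.8,0,-19.8],0],[[-18.8,0,-19.8],0],[[-18.8,0,-19.8],0]]'
python3 - <<'E'
from h import *
import pickle
s=eyes.snapshot("wrist");m=manip.sense();pickle.dump((s,m),open("w3.pkl","wb"));save(s,"w3.png")
p=m["tcp_pos"];r=R.from_quat(m["tool_rot"]).as_matrix();print(p,r.round(3))
c=p+r@[0,.009,0];print("foot",proj(s,c),[proj(s,c+.0195*(r@[a,0,b])).round() for a,b in((1,0),(-1,0),(0,1),(0,-1))],"tip",proj(s,p+r@[0,-.041,0]))
e=np.array([.437,.0015,.038]);print("seat",proj(s,e))
E
```

```text
t: 5.17
tcp_pos: [0.4358, 0.0015, 0.1283]
tool_rot: [0.409, -0.576, 0.577, -0.409]
force: [-0.1, -0.4, -0.5]
finger_gap: 0.345
[0.43564294 0.00158259 0.12827838] [[-0.331  0.001  0.944]
 [-0.944 -0.    -0.331]
 [ 0.    -1.     0.001]]
foot [316.24964424 242.33004596] [array([316., 272.]), array([316., 210.]), array([350., 242.]), array([283., 242.])] tip [316.14017441 293.58981293]
seat [317.78363453 201.42917801]
```

View pics/w3.png

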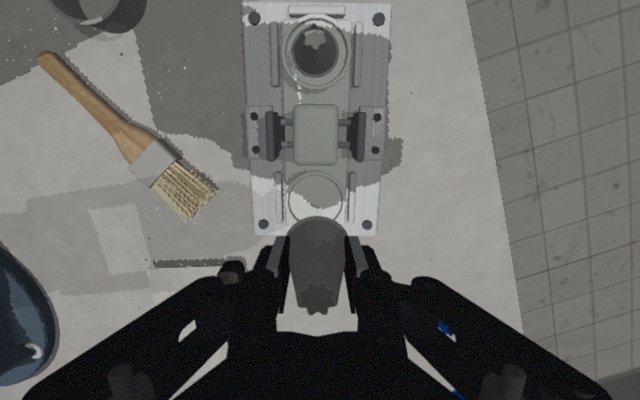

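The wrist view shows the empty dish centre at about (316,200) and the held foot edge at 217, so the nozzle sits about 3 mm toward +x tool. I'll shift and lower to just above the rim, then look from the other cameras.

```bash
python3 -m jog '[[[-0.3,0.5,0],0],[[-0.3,1.5,0],0],[[-0.3,3,0],0],[[-0.3,4.5,0],0],[[-0.3,5.7,0],0],[[-0.3,6.5,0],0],[[-0.3,6.7,0],0],[[-0.3,6.7,0],0],[[-0.3,6.7,0],0]]'
python3 - <<'E'
from h import *
import pickle
s=eyes.snapshot("wrist");t=eyes.snapshot("top");d=eyes.snapshot("side");m=manip.sense();pickle.dump((s,t,d,m),open("w4.pkl","wb"))
p=m["tcp_pos"];print(p)
c=np.zeros((600,800,3),np.uint8)
c[:360,:400]=cv2.resize(s["frame"][130:310,210:410],(400,360),interpolation=cv2.INTER_CUBIC)
c[:360,400:800]=cv2.resize(d["frame"][190:280,260:360],(400,360),interpolation=cv2.INTER_CUBIC)
c[360:600,:400]=cv2.resize(t["frame"][160:256,210:370],(400,240),interpolation=cv2.INTER_CUBIC)
cv2.imwrite("pics/c4.png",c[...,::-1])
e=np.array([.437,.0015,.038]);print("seat w",proj(s,e),"side",proj(d,e),proj(d,p+[0,0,-.009]))
E
```

```text
t: 5.97
tcp_pos: [0.4361, 0.0052, 0.0614]
tool_rot: [0.409, -0.577, 0.577, -0.409]
force: [-0.1, -0.1, -0.3]
finger_gap: 0.345
[0.43626227 0.00521722 0.06187104]
seat w [319.92112353 237.293705  ] side [345.07177024 226.81722825] [345.21966511 220.36575478]
```

View pics/c4.png

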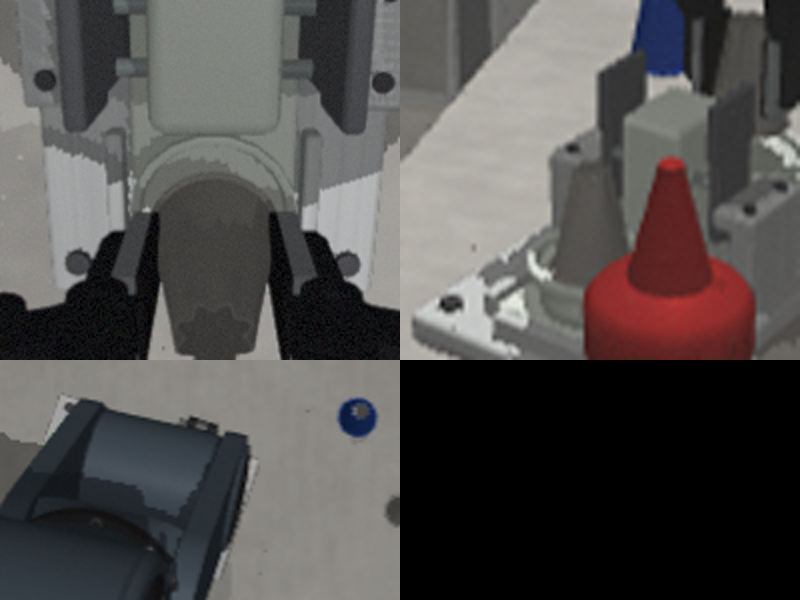

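Run:
```python
from h import *
import pickle
s,t,d,m=pickle.load(open("w4.pkl","rb"));p=m["tcp_pos"];r=R.from_quat(m["tool_rot"]).as_matrix()
g=lambda u,v,z:(r.T@(onz(s,u/2+210-.25,v/2+130-.25,z)-p)*1000).round(1)
print("dish outer far",g(216,136,.038)," inner far",g(216,150,.038))
print("dish outer L,R at row",g(133,200,.038),g(298,200,.038))
print("foot far",g(213,178,p[2]-.009),"tip",g(213,335,p[2]+.041))
print("hub top front corners",g(148,130,.082),g(282,130,.082), "holes",g(78,263,.012),g(348,263,.012))
```

```text
dish outer far [-22.7  23.9   0.5]  inner far [-18.3  23.9   0.5]
dish outer L,R at row [ -1.9  23.8 -25.5] [-1.8 23.9 26.2]
foot far [-14.7   9.   -0.4] tip [  1.5 -41.   -0.3]
hub top front corners [-36.7 -20.1 -14.7] [-36.7 -20.1  15.1] holes [ 34.3  49.8 -51.2] [34.4 49.9 50.2]
```

Dish and foot are aligned within about 1 mm in both tool axes. Lowering into the seat.

```bash
python3 -m jog '[[[0,0.4,0],0],[[0,0.8,0],0],[[0,1.2,0],0],[[0,1.5,0],0],[[0,1.7,0],0],[[0,1.8,0],0],[[0,1.8,0],0],[[0,1.8,0],0]]'
```

```text
t: 6.78
tcp_pos: [0.4356, 0.0054, 0.0434]
tool_rot: [-0.409, 0.577, -0.576, 0.409]
force: [-1.1, 0.5, 1.8]
finger_gap: 0.343
```

```bash
python3 -m jog '[[[0,0.1,0],0],[[0,0.1,0],0],[[0,0.1,0],0],[[0,0.1,0],0]]' ; python3 -m jog '[[[0,0,0],0],[[0,0,0],0],[[0,0,0],0],[[0,0,0],0],[[0,0,0],0],[[0,0,0],0]]' 6 30; python3 -m jog '[[[0,-0.5,0],0],[[0,-1.5,0],0],[[0,-4,0],0],[[0,-7,0],0],[[0,-10,0],0],[[0,-13,0],0],[[0,-13,0],0],[[0,-13,0],0],[[0,-13,0],0],[[0,-13,0],0]]' 8.5
python3 - <<'E'
from h import *
import pickle
s=eyes.snapshot("wrist");d=eyes.snapshot("side");m=manip.sense();pickle.dump((s,d,m),open("w5.pkl","wb"))
print(m["tcp_pos"])
c=np.zeros((400,800,3),np.uint8)
c[:400,:500]=cv2.resize(s["frame"][0:320,120:520],(500,400),interpolation=cv2.INTER_CUBIC)
c[:300,500:800]=cv2.resize(d["frame"][190:280,280:370],(300,300),interpolation=cv2.INTER_CUBIC)
cv2.imwrite("pics/c5.png",c[...,::-1])
E
```

```text
t: 7.12
tcp_pos: [0.4356, 0.0054, 0.0432]
tool_rot: [0.409, -0.576, 0.577, -0.409]
force: [-2.5, -0.1, 12.8]
finger_gap: 0.346
t: 7.62
tcp_pos: [0.4358, 0.0053, 0.0421]
tool_rot: [-0.409, 0.577, -0.576, 0.409]
force: [0.1, -0.1, -0.6]
finger_gap: 0.705
t: 8.45
tcp_pos: [0.4348, 0.0055, 0.1714]
tool_rot: [-0.41, 0.577, -0.576, 0.409]
force: [0.5, -0.4, 0.2]
finger_gap: 0.993
[0.43488893 0.0054859  0.17113235]
```

View pics/c5.png

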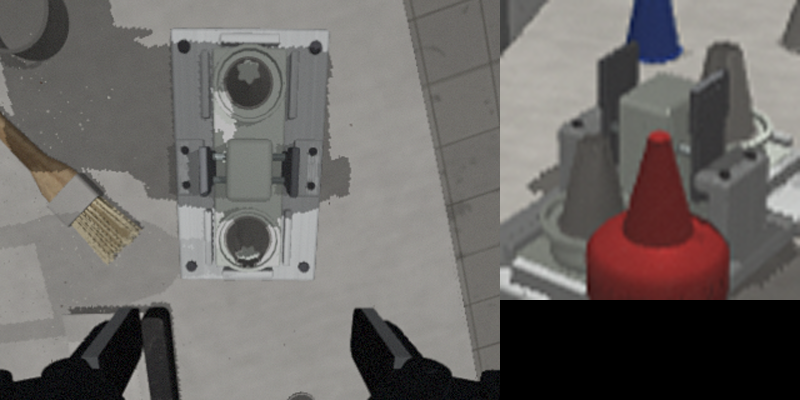

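The nozzle stands in its dish, released; both nozzles upright. Wrist crop: hub centre about (250,170), catches at x about 205 and 293. Now I'll measure the carrier centre and yaw in this view.

Run:
```python
from h import *
import pickle
s,d,m=pickle.load(open("w5.pkl","rb"));p=m["tcp_pos"];r=R.from_quat(m["tool_rot"]).as_matrix()
g=lambda u,v,z:r.T@(onz(s,(u+.5)/1.25+120-.5,(v+.5)/1.25-.5,z)-p)*100
H=np.array([g(184,46,.012),g(316,47,.012),g(303,266,.012),g(191,266,.012)]);print(H.round(2))
print("holes c",H.mean(0).round(2),"axis ang",np.arctan2(*(H[0]+H[1]-H[2]-H[3])[[2,0]]))
print("hub",g(250.5,170,.082).round(2),"pads",g(200,171,.096).round(2),g(299,171,.096).round(2),"seats",g(249,82,.038).round(2),g(248,240,.038).round(2))
print("est top:",totool(np.array([.4568,.056,.061])-p)*100)
```

```text
[[-14.38  15.92  -4.72]
 [-14.3   15.89   5.36]
 [  3.35  15.9    5.1 ]
 [  3.35  15.93  -4.92]]
holes c [-5.49 15.91  0.21] axis ang 3.1286090532018274
hub [-5.52  8.91  0.29] pads [-5.55  7.52 -2.76] [-5.55  7.5   3.18] seats [-11.4   13.31   0.23] [ 0.26 13.31  0.16]
est top: [-5.49465665 11.01028196  0.43759799]
```

All cues agree: shift x −5.5, z +0.25, turn about +0.01, down 11 cm.

```bash
python3 -m jog '[[[-2,0,0.1],0],[[-4.5,0,0.25],0.01],[[-5.5,0.5,0.25],0.01],[[-5.5,3,0.25],0.01],[[-5.5,5.5,0.25],0.01],[[-5.5,7.5,0.25],0.01],[[-5.5,9,0.25],0.01],[[-5.5,10,0.25],0.01],[[-5.5,10.7,0.25],0.01],[[-5.5,11,0.25],0.01],[[-5.5,11,0.25],0.01],[[-5.5,11,0.25],0.01]]' 8.5 30
python3 - <<'E'
from h import *
import pickle
s=eyes.snapshot("wrist");m=manip.sense();pickle.dump((s,m),open("w6.pkl","wb"));save(s,"w6.png")
print(m["tcp_pos"],m["force"])
E
```

```text
t: 9.55
tcp_pos: [0.4564, 0.0563, 0.0623]
tool_rot: [-0.407, 0.579, -0.579, 0.406]
force: [0.5, 0.9, 0.1]
finger_gap: 0.991
[0.45660698 0.05634231 0.06261523] [-0.51299049  0.10262295  0.20854473]
```

View pics/w6.png

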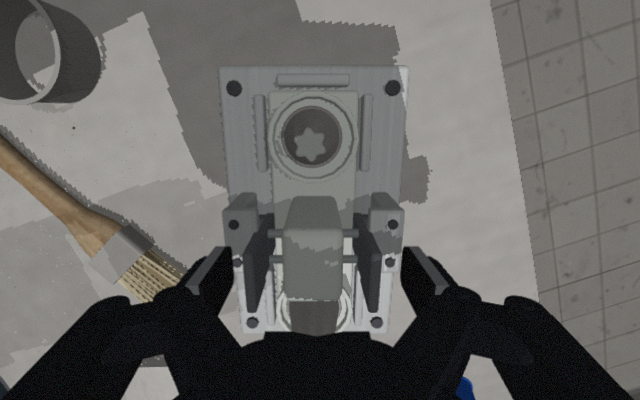

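The fingers straddle both catch pads: left finger at (215,270), right at (420,270), catches at x about 258 and 375. Pinching now.

```bash
python3 -m jog '[[[0,0,0],0],[[0,0,0],0],[[0,0,0],0],[[0,0,0],0],[[0,0,0],0],[[0,0,0],0],[[0,0,0],0],[[0,0,0],0],[[0,0,0],0],[[0,0,0],0],[[0,0,0],0],[[0,0,0],0]]' 0 60
```

```text
t: 10.6
tcp_pos: [0.4559, 0.0566, 0.0644]
tool_rot: [0.406, -0.578, 0.579, -0.407]
force: [-4.1, 0.5, 19.8]
finger_gap: 0.416
```

The gap reads 35.5 mm where 42 was expected, so I'll take a look before lifting.

Run:
```python
from h import *
import pickle
s=eyes.snapshot("wrist");d=eyes.snapshot("side");m=manip.sense();pickle.dump((s,d,m),open("w7.pkl","wb"))
print(m["tcp_pos"],m["force"],m["ft_torque"],m["finger_gap"])
c=np.zeros((400,800,3),np.uint8)
c[:400,:400]=cv2.resize(s["frame"][170:350,220:400],(400,400),interpolation=cv2.INTER_CUBIC)
c[:400,400:800]=cv2.resize(d["frame"][180:270,280:370],(400,400),interpolation=cv2.INTER_CUBIC)
cv2.imwrite("pics/c7.png",c[...,::-1])
```

```text
[0.45597287 0.05655478 0.0644318 ] [-4.30621406  0.77998819 21.55500519] [ 0.06548898  0.7332725  -0.0373141 ] 0.4107027210483431
```

View pics/c7.png

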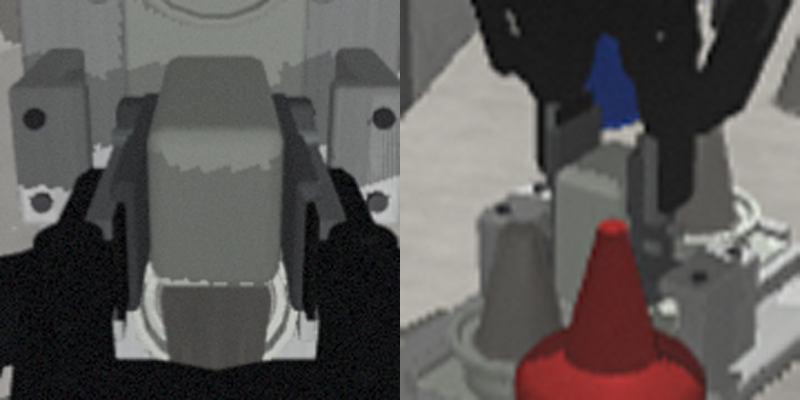

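Both catches are pressed in against the hub and the fingers lie flat on the pads; the nozzles are upright. Lift gently, checking partway.

```bash
python3 -m jog '[[[0,-0.1,0],0],[[0,-0.2,0],0],[[0,-0.4,0],0],[[0,-0.6,0],0],[[0,-0.8,0],0],[[0,-1,0],0],[[0,-1.2,0],0],[[0,-1.4,0],0],[[0,-1.4,0],0],[[0,-1.4,0],0]]' 0 50
python3 - <<'E'
from h import *
import pickle
s=eyes.snapshot("wrist");d=eyes.snapshot("side");m=manip.sense();pickle.dump((s,d,m),open("w8.pkl","wb"))
print(m["tcp_pos"],m["force"],m["ft_torque"],m["finger_gap"])
c=np.zeros((400,800,3),np.uint8)
c[:400,:400]=cv2.resize(s["frame"][50:350,170:470],(400,400),interpolation=cv2.INTER_CUBIC)
c[:400,400:800]=cv2.resize(d["frame"][160:290,260:390],(400,400),interpolation=cv2.INTER_CUBIC)
cv2.imwrite("pics/c8.png",c[...,::-1])
E
```

```text
t: 11.53
tcp_pos: [0.4564, 0.0564, 0.0764]
tool_rot: [0.406, -0.579, 0.579, -0.407]
force: [0.8, -0.5, -3.5]
finger_gap: 0.411
[0.45629298 0.05640649 0.07628049] [-0.34020952 -0.57233514 -2.83449674] [-0.00434656 -0.00869147 -0.02613957] 0.4116053949804243
```

View pics/c8.png

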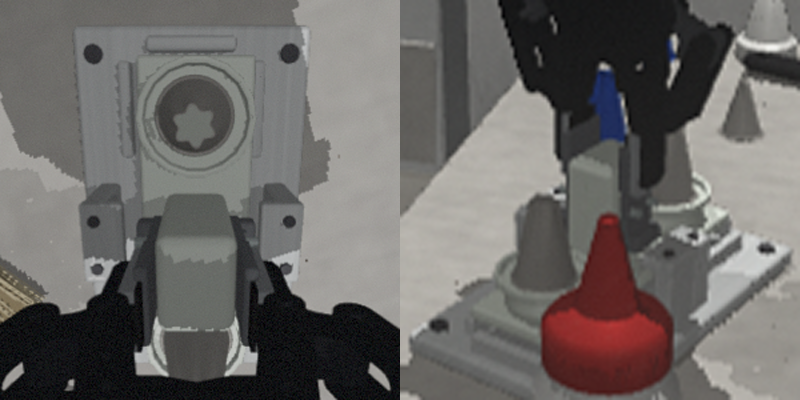

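Force −3 N is the carrier's weight. Nothing binds, and the nozzles are standing. Lift the remaining 8.8 cm smoothly.

```bash
python3 -m jog '[[[0,-0.2,0],0],[[0,-0.6,0],0],[[0,-1.1,0],0],[[0,-1.7,0],0],[[0,-2.4,0],0],[[0,-3.1,0],0],[[0,-3.8,0],0],[[0,-4.5,0],0],[[0,-5.2,0],0],[[0,-5.9,0],0],[[0,-6.6,0],0],[[0,-7.3,0],0],[[0,-7.9,0],0],[[0,-8.3,0],0],[[0,-8.6,0],0],[[0,-8.8,0],0],[[0,-8.8,0],0],[[0,-8.8,0],0],[[0,-8.8,0],0],[[0,-8.8,0],0]]'
python3 - <<'E'
from h import *
import pickle
s=eyes.snapshot("wrist");d=eyes.snapshot("side");m=manip.sense();pickle.dump((s,d,m),open("w9.pkl","wb"))
print(m["tcp_pos"],m["force"],m["ft_torque"],m["finger_gap"],abs(m["qd"]).max())
c=np.zeros((400,800,3),np.uint8)
c[:400,:400]=cv2.resize(s["frame"][50:350,170:470],(400,400),interpolation=cv2.INTER_CUBIC)
c[:400,400:800]=cv2.resize(d["frame"][110:310,230:430],(400,400),interpolation=cv2.INTER_CUBIC)
cv2.imwrite("pics/c9.png",c[...,::-1])
E
```

```text
t: 13.3
tcp_pos: [0.4561, 0.0564, 0.164]
tool_rot: [-0.407, 0.579, -0.578, 0.406]
force: [0.9, -0.1, -3.0]
finger_gap: 0.413
[0.45614823 0.05641407 0.16405572] [ 0.23759077 -0.32110326 -2.84652086] [-0.00206175  0.05185487 -0.04208149] 0.4130593954696437 0.0021560092009794275
```

View pics/c9.png

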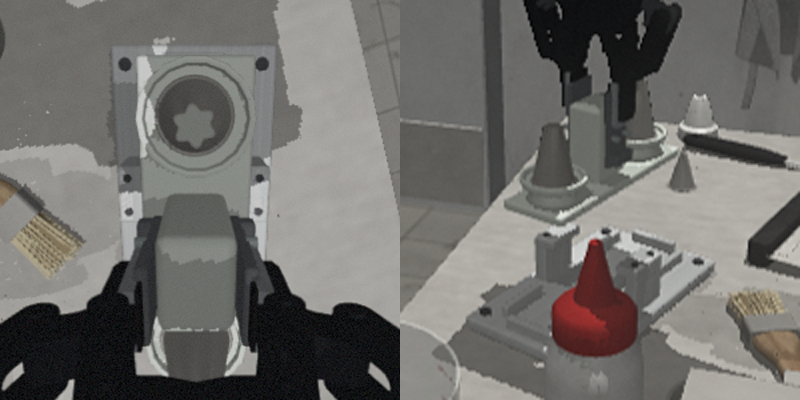

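The carrier is clear of the dock and sits the same in the hand as before. Both nozzles stand in their seats, and the white and small nozzles are still on the table.

```bash
python3 -c "
from station import workorder,manip
m=manip.sense();print(m['t'],m['tcp_pos']);print(workorder.sign_off())"
```

```text
13.4 [0.45614823 0.05641407 0.16405572]
the job is handed in; nothing more can be done
None
```

The job is done and handed in. The star-tip metal nozzle stands wide end down in the seat that was empty. The carrier was unlatched by pinching both catches and lifted straight out, and it ended held by the catches about 10 cm above the dock.

**Last checks:**
- The tool had risen 99.6 mm from the pinch (0.0644 to 0.1641 m).
- The arm was still, and the load read about 2.9 N.
- The final wrist and side pictures showed the carrier level by eye and not shifted in the grip during the lift. Both nozzles stood in their seats, and the white and small metal nozzles were still on the table.
- Robot time was 13.4 s of the 48 s allowed.

**One reading disagreed:** at the pinch the finger opening read about 35 mm, where 42 mm was expected for fully pinched catches. The pictures showed both catches pressed in against the hub, and the carrier came out without binding, so I put it down to give in the fingers and did not look into it further.

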